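# Bring the measuring head over the casting and key in the cycle

### The arm

A 6-joint arm with a two-finger parallel gripper is mounted at the origin on the work surface. World frame = base frame: x ahead of the robot, y to its left, z up, the work surface at z = 0. Lengths are in m, angles in rad, forces in N, time in s.
With the tool pointing down it reaches from about 0.375 to 0.9 m from the base axis. Payload 3.1 kg.
Tool frame: the origin (TCP) lies midway between the tips of the shut fingers; the grasp point (between the pads) lies 19 mm behind it (manip.pinch_z is the distance from the TCP to the grasp point, in m); z points along the fingers, y is the line along which they close (so a half turn about z gives the same grasp; the last joint's range is limited). The gripper opens to 85 mm and grips with 20 to 120 N. Pads are 22 mm wide; open, the fingers measure 114 mm over their backs; the gripper's body (76 mm by 85 mm) begins 54 mm behind the grasp point. The pads swing forward as they close: fully open they stand 13 mm farther back than shut.
Start: joints at [-1.395, 0.527, 1.433, -0, 1.181, -0.178], TCP at [0.217, -0.586, 0.211] pointing down, gripper open.
Joint ranges: [-3.08, 3.08], [-0.75, 2.2], [0.22, 2.44], [-1.43, 4.57], [0, 2.65], [-2.85, 2.85]. Speed limits (rad/s): [2.79, 2.79, 3.14, 3.14, 3.14, 3.14].

### API

Orientations are given as a unit quaternion [x, y, z, w].
In Python, from station import manip, viewer, ticket gives the robot as it stands.
- The arm moves only by the shell command python3 -m creep 'ROWS' [FORCE]. ROWS is JSON, a list of rows, each an object with "slide": the shift along the tool's x, y, z in cm, a list of three; "angular": the turn, a rotation vector about the tool's x, y, z in rad, a list of three; "claw": the opening, from -1 (shut) to 1 (fully open). A call has 1 to 10 rows; each row shifts and turns the commanded pose from where the row before left it, along the tool's axes as they then stand; what a row does not reach is not made up. A row lasts 1/12 s, in which the tool goes at most 41.7 mm and 7.16 degrees, less where a joint would pass 70% of its speed; a pose out of reach is approached as far as the arm can. A call with a gripper value outside its range is refused whole. The fingers move at their own pace and stop on an object; FORCE is the grip in N (left out, the last holds). Time passes only in rows, so rows that do not move let the fingers close. It gives the time, the measured TCP pose, the force, the opening and the grip force at its end, in the units of the state.
- manip.sense(): the state, without advancing time (a new reading comes with each control period).
- viewer.snapshot(name): name is "side" or "top"; returns the picture (400x640x3 uint8, blue, green, red); there is no depth.
- viewer.calibration(name): a dict with "fov_y" (degrees; the focal length in pixels is half the picture's height over the tangent of half this angle, whatever the lens; pixels are square), "cx", "cy" (the principal point, pixels), "T" (4x4, takes a point from camera to world coordinates). Camera axes: x right, y up, looking along -z (the intrinsics and any distortion apply to the point x, -y, -z); pixel columns grow to the right and rows downward; lengths in m; the calibration is good to about 2 mm. A picture is of the moment at which its call begins. calibration takes no time and is no camera call.
- ticket.sign_off(): hands the job in; it is judged then, once.
The state is a dict: "t": time; "q": joint angles; "qd": joint speeds; "tau": joint torques, N m; "tcp_pos": TCP position; "tool_rot": TCP orientation; "force": force on the tool from outside, world axes, zero at the start; "ft_torque": the same for the moment, N m; "finger_gap": opening from 0.0 (shut) to 1.0 (fully open); "gripper_force": force on a finger pad.
Only numpy, scipy, OpenCV 4.12 (cv2) and the standard library are available. Lean on these libraries where they do the work, as an engineer would, in place of code of your own. Each camera call takes 0.05 s, during which the arm holds its last target. There are 200 camera calls.

### The job

Swing the measuring head by its arm until its lens is centred over the bore of the flanged casting, and leave it standing there. Only then key in the measuring cycle on the control panel: press the round key, then the bar-shaped key, then the three-cornered key, one at a time, each fully down and let up again before the next. Do not press the square or the cross key, and leave the bottle, mug, ring gauge and hand probe where they are.

Things in the scene. Friction and masses are not known exactly. Their poses are not given: they have to be found in the camera images.
- column: round steel column (36 mm diameter, 215 mm high, foot disc 120 mm diameter) that carries the swing arm; origin at the foot on the table, on the upright axis the arm turns about. Two small collars on it are fixed decoration.
- swing_arm (a joint): angle (rad) of the grey swing arm about the column's upright axis, positive anticlockwise from above, 0 when the arm points along the column's own -x; range -1.4 to 1.4. The joint is stiff (about 4 N at the head moves it) and stays where it is left.
- head_grip (a point): point to grip on the head's handle, an upright black round post 22 mm in diameter that stands on top of the head right above the lens, from height 205 to 260 mm; this point is at 235 mm. Its x axis runs along the arm, towards the column.
- lens (a point): centre of the black lens (44 mm diameter) under the head, looking straight down, at height 138 mm. The arm is a beam 36 mm wide between heights 166 and 194 mm; the measuring head, 240 mm out from the axis, is a grey box 105 x 85 mm between heights 155 and 205 mm with the lens underneath.
- bore (a point): centre of the bore (40 mm diameter) in the hub of the round aluminium flanged casting: at the hub's top, height 72 mm. The casting is bolted down on a steel plate 150 x 150 mm; its rim is 166 mm across the six lugs and 80 mm high. It always lies on the circle that the lens travels.
- panel: grey control panel box, 140 (x) x 190 (y) x 45 mm, fixed; origin at the centre of its underside. Six places, 2 rows (x = -27, +27 mm) by 3 (y = -54, 0, +54 mm), hold five keys and one fixed black dial with a raised grip bar (38 mm diameter, 25 mm high) in any arrangement.
- bottle: bystander: blue bottle, 54 mm diameter, 170 mm high, origin under its centre
- mug: bystander: white mug, 76 mm diameter, 90 mm high, handle at its +y, origin under its centre
- ring_gauge: bystander: steel ring gauge, 60 mm diameter, 22 mm high, origin under its centre
- probe: bystander: black hand-held probe lying flat, 55 x 100 x 24 mm with a 45 mm stylus at its +y, origin under its centre
- round_top (a point): centre of the top of the round key: white, flat round cap, 30 mm diameter; 8 mm high over its seat, its top 56 mm above the table when up; it moves down 6 mm, axes parallel to the panel's
- round_key (a joint): travel of the round key (m): 0 up, 0.006 fully down at about 5 N; it springs back
- bar_top (a point): centre of the top of the bar key: white, narrow bar-shaped cap, 14 x 36 mm, long along the panel's y; 8 mm high over its seat, its top 56 mm above the table when up; it moves down 6 mm, axes parallel to the panel's
- bar_key (a joint): travel of the bar key (m): 0 up, 0.006 fully down at about 5 N; it springs back
- triangle_top (a point): centre of the top of the triangle key: white, three-cornered cap, about 36 mm a side; 8 mm high over its seat, its top 56 mm above the table when up; it moves down 6 mm, axes parallel to the panel's
- triangle_key (a joint): travel of the triangle key (m): 0 up, 0.006 fully down at about 5 N; it springs back
- square_top (a point): centre of the top of the square key: white, square cap, 27 x 27 mm; 8 mm high over its seat, its top 56 mm above the table when up; it moves down 6 mm, axes parallel to the panel's
- square_key (a joint): travel of the square key (m): 0 up, 0.006 fully down at about 5 N; it springs back
- cross_top (a point): centre of the top of the cross key: white, plus-shaped cap, 34 mm across with 11 mm arms; 8 mm high over its seat, its top 56 mm above the table when up; it moves down 6 mm, axes parallel to the panel's
- cross_key (a joint): travel of the cross key (m): 0 up, 0.006 fully down at about 5 N; it springs back
There are look-alikes about, which are no part of the job. Of the things that look like the part that bears bore, the middle-sized one is meant.

How it is judged:
On the way, in this order (a step that is already met when the one before it is completed fails the run):
1. the lens is over the bore (within 15 mm), at rest and let go (horizontal distance between lens and bore below 0.015 m and velocity of joint swing_arm between -0.03 and 0.03 rad/s and contact force between the fingers and column below 0.1 N), for 0.2 s.
2. the round key is fully down (at least 4.5 of its 6 mm), all others up (value of joint round_key above 0.0045 m and value of joint each of bar_key, triangle_key, square_key, cross_key below 0.002 m), for 0.06 s.
3. the bar key is fully down (at least 4.5 of its 6 mm), all others up (value of joint bar_key above 0.0045 m and value of joint each of round_key, triangle_key, square_key, cross_key below 0.002 m), for 0.06 s.
4. the triangle key is fully down (at least 4.5 of its 6 mm), all others up (value of joint triangle_key above 0.0045 m and value of joint each of round_key, bar_key, square_key, cross_key below 0.002 m), for 0.06 s.
At the end, for the whole second after the job is handed in: the lens still stands within 15 mm (seen from above) of the bore's centre, at rest; all five keys are up (within 1.5 mm); the bottle, mug, ring gauge and hand probe are within 20 mm of where they began (horizontal distance between lens and bore below 0.015 m and velocity of joint swing_arm between -0.03 and 0.03 rad/s and value of joint each of round_key, bar_key, triangle_key, square_key, cross_key below 0.0015 m and distance of each of bottle, mug, ring_gauge, probe from where it was at the start of the episode below 0.02 m); the robot touches nothing.
It fails at once if a key is pressed (over 3 mm) while the lens is more than 20 mm from over the bore (horizontal distance between lens and bore above 0.02 m and value of joint any of round_key, bar_key, triangle_key, square_key, cross_key above 0.003 m).
It fails at once if the square or the cross key is pressed (over 3 mm) (value of joint any of square_key, cross_key above 0.003 m).
It fails at once if two keys are down (over 3 mm) at once (value of joint each of round_key, bar_key above 0.003 m or value of joint each of round_key, triangle_key above 0.003 m or value of joint each of bar_key, triangle_key above 0.003 m).
It fails at once if a bystander is moved by more than 20 mm or tipped over (distance of any of bottle, mug, ring_gauge, probe from where it was at the start of the episode above 0.02 m or angle between any of bottle, mug, ring_gauge, probe's own z axis and vertical above 0.5 rad).
It also fails if it takes over 69 s, if anything falls off the work surface, if the arm or the gripper's body presses on something with over 40 N, if the wrist force passes 120 N, or if a joint passes its speed limit or range.

## Working session

There is one attempt and no reset: what is moved stays moved. The work goes in short steps, Python scripts to look and compute and a shell command to move; the robot and the scene stay as the last step left them, time stands still between calls to the robot, and variables do not carry over. Pictures are saved under pics/ and viewed, at most 10 in all, crops included, and the job is handed in when it is done.

```bash
ls; mkdir -p pics; python3 - <<'E'
from station import manip, viewer
import cv2
for n in ("top","side"):
    im=viewer.snapshot(n); cv2.imwrite(f"pics/{n}0.png",im)
    c=viewer.calibration(n); print(n,c)
s=manip.sense(); print(s["t"],s["tcp_pos"],s["tool_rot"],s["finger_gap"],manip.pinch_z)
E
```

```text
pics
top {'fov_y': 50.10589918671811, 'cx': 314.9200589571421, 'cy': 199.95658092388345, 'T': array([[ 0.01391508,  0.98734446, -0.15797874,  0.36419067],
       [-0.99970739,  0.01686404,  0.01734161,  0.07068356],
       [ 0.0197863 ,  0.1576912 ,  0.98729022,  1.25615532],
       [ 0.        ,  0.        ,  0.        ,  1.        ]])}
side {'fov_y': 49.63544584087583, 'cx': 327.3544517475761, 'cy': 199.09726119087722, 'T': array([[ 0.87011524, -0.29323674,  0.3961208 ,  1.03571399],
       [ 0.49234366,  0.55353766, -0.67170959, -0.77899514],
       [-0.02229785,  0.77949232,  0.6260148 ,  0.95810621],
       [ 0.        ,  0.        ,  0.        ,  1.        ]])}
0.1 [ 0.2164663  -0.58558123  0.20990389] [ 9.84391905e-01  1.75987407e-01 -1.83229760e-06 -1.00508306e-03] 0.9981430126084752 0.0187
```

View pics/top0.png

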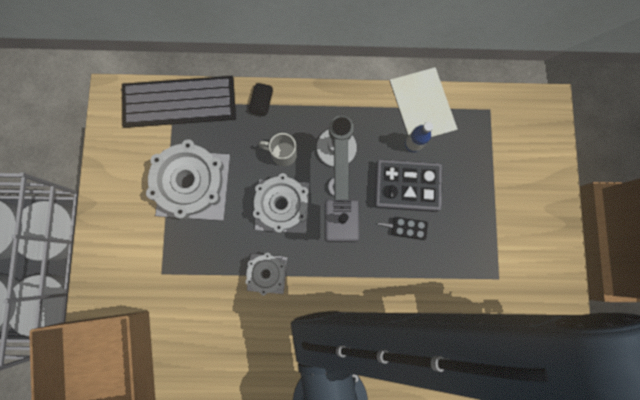

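View pics/side0.png

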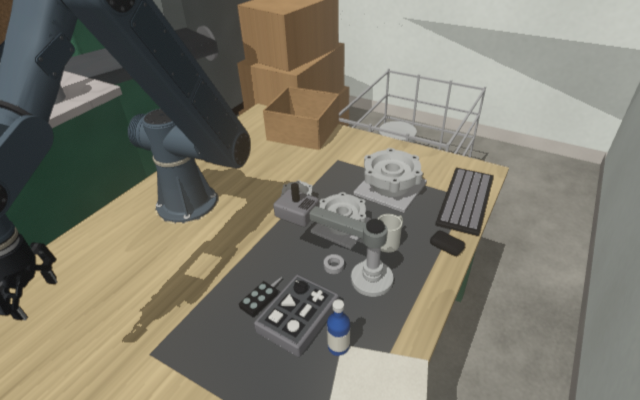

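The top view shows three castings: large (186,180), middle (281,204) and small (266,273). The column top is at (341,127) and the head post at (343,218). On the panel, cross, bar and round are at (391,173), (410,174) and (428,176); the dial, triangle and square are in the row below. I'll zoom in to measure.

```bash
cat > h.py <<'E'
import numpy as np, cv2
from station import manip, viewer
def ray(n,u,v):
    c=viewer.calibration(n); f=200/np.tan(np.radians(c["fov_y"]/2))
    d=c["T"][:3,:3]@np.array([(u-c["cx"])/f,-(v-c["cy"])/f,-1]); return c["T"][:3,3],d/np.linalg.norm(d)
def plane(n,u,v,z):
    o,d=ray(n,u,v); return o+d*(z-o[2])/d[2]
def tri(a,b):
    (o,d),(p,e)=ray("top",*a),ray("side",*b)
    s=np.linalg.lstsq(np.c_[d,-e],p-o,rcond=None)[0]; A,B=o+s[0]*d,p+s[1]*e
    return (A+B)/2,np.linalg.norm(A-B)
def proj(n,P):
    c=viewer.calibration(n); f=200/np.tan(np.radians(c["fov_y"]/2))
    q=c["T"][:3,:3].T@(np.array(P)-c["T"][:3,3]); return c["cx"]-f*q[0]/q[2],c["cy"]+f*q[1]/q[2]
E
python3 - <<'E'
import cv2
def crop(n,x,y,w,h,k,o):
    im=cv2.imread(f"pics/{n}0.png")[y:y+h,x:x+w]; im=cv2.resize(im,None,fx=k,fy=k,interpolation=cv2.INTER_CUBIC)
    for i in range(-x%10,w,10): cv2.line(im,(i*k,0),(i*k,6 if (x+i)%50 else 16),(0,255,0),1)
    for i in range(-y%10,h,10): cv2.line(im,(0,i*k),(6 if (y+i)%50 else 16,i*k),(0,255,0),1)
    cv2.imwrite(o,im)
crop("top",245,105,200,145,4,"pics/tc.png"); crop("side",235,170,180,150,4,"pics/sc.png")
E
```

```text
(no output)
```

View pics/tc.png

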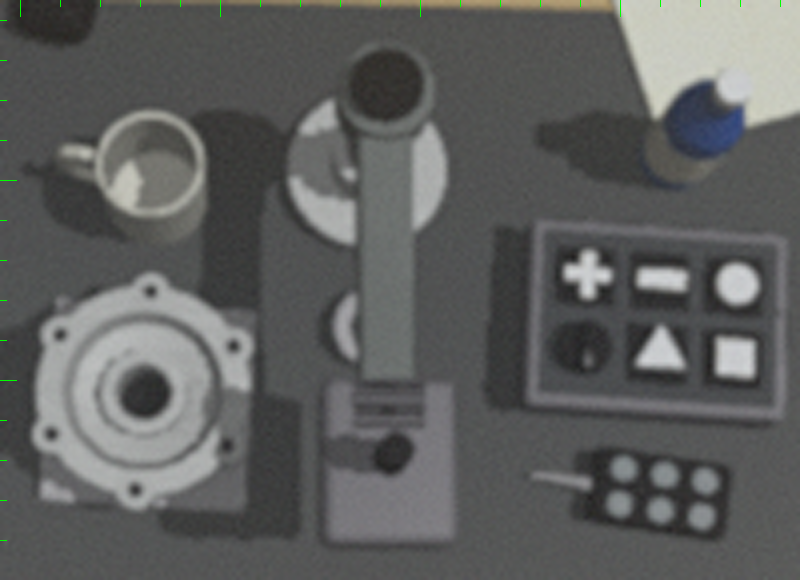

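View pics/sc.png

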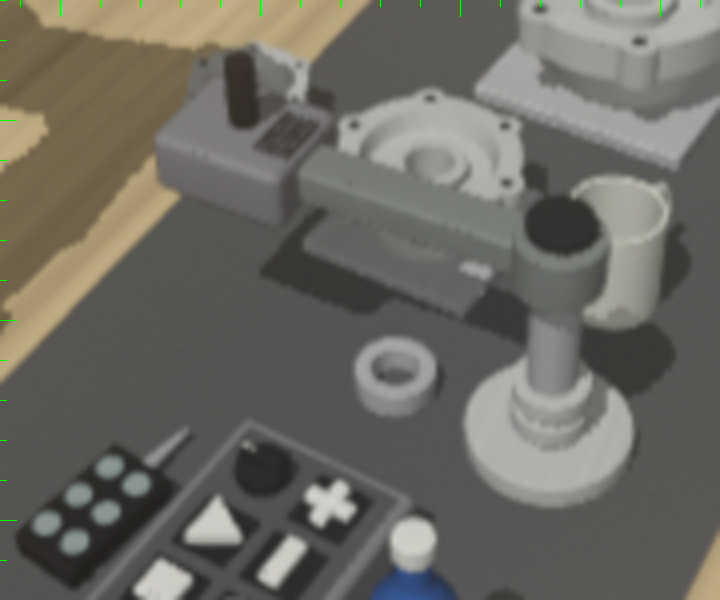

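In the crops (÷4 plus offset), the bore is at top (281.2,202.5) and side (343.5,210.7). The column cap is at top (341.7,126.2) and side (375.5,226.2). The post is at about top (343.5,218), with its top end at side (295,184.5). The keys are clear.

```bash
python3 - <<'E'
from h import *
np.set_printoptions(precision=4,suppress=True)
print("bore tri",tri((281.1,202.4),(343.3,210.6)),plane("top",281.1,202.4,.072),plane("side",343.3,210.6,.072))
print("cap tri",tri((341.6,126.1),(375.4,226.1)))
print("post tri",tri((343.4,218),(295,184.5)))
for z in(.205,.26):print(plane("top",343.4,218,z))
print("posttop side",plane("side",295,184.5,.26),"base",plane("side",295.8,200.5,.205))
# head box top face corners (top view)
for u,v in((329,200.5),(358.5,200.5),(359,240),(325.5,240)): print("corner",plane("top",u,v,.205))
def blobs(n,x0,x1,y0,y1,thr):
    im=viewer.snapshot(n); g=im.min(2); m=np.zeros_like(g); m[y0:y1,x0:x1]=(g[y0:y1,x0:x1]>thr)
    N,_,st,c=cv2.connectedComponentsWithStats(m)
    return [(c[i],st[i][4]) for i in range(1,N) if st[i][4]>15]
T=blobs("top",379,438,163,207,140); S=blobs("side",255,335,278,350,140)
for n,L in(("top",T),("side",S)):
    for c,a in L: print(n,c,a,plane(n,*c,.056))
im=viewer.snapshot("top"); g=im.min(2); print(g[163:207:4,379:440:3])
E
```

```text
bore tri (array([0.5465, 0.1453, 0.0706]), np.float64(0.002771303357326752)) [0.5451 0.1444 0.072 ] [0.5482 0.1448 0.072 ]
cap tri (array([ 0.7242, -0.0131,  0.2083]), np.float64(0.00044694611633352207))
post tri (array([ 0.483 , -0.0138,  0.2574]), np.float64(0.0019514703798583668))
[ 0.4884 -0.0189  0.205 ]
[ 0.4819 -0.0142  0.26  ]
posttop side [ 0.4858 -0.0161  0.26  ] base [ 0.4847 -0.0174  0.205 ]
corner [0.5316 0.0171 0.205 ]
corner [ 0.5329 -0.0564  0.205 ]
corner [ 0.4346 -0.0575  0.205 ]
corner [0.4334 0.0249 0.205 ]
top [391.5211 173.0704] 71 [ 0.6384 -0.17    0.056 ]
top [428.9747 175.557 ] 79 [ 0.6331 -0.2782  0.056 ]
top [410.25   174.2333] 60 [ 0.636  -0.2241  0.056 ]
top [409.7534 192.6986] 73 [ 0.5819 -0.2215  0.056 ]
top [428.4483 193.954 ] 87 [ 0.5792 -0.2752  0.056 ]
side [316.8953 295.1628] 86 [ 0.6381 -0.1726  0.056 ]
side [288.1053 301.2   ] 95 [ 0.5826 -0.2248  0.056 ]
side [333.5556 305.5   ] 18 [ 0.6922 -0.1807  0.056 ]
side [305.1159 309.8406] 69 [ 0.6355 -0.2268  0.056 ]
side [275.3491 315.6509] 106 [ 0.5792 -0.2775  0.056 ]
side [292.9057 325.2642] 106 [ 
[... 357 characters left out ...]
8 116 200 149 117  77  76 199 199 200 188  76  53 144 201 199
  191  73 110]
 [106  74  51  42 131  66  50  79  52  48  45  46  47  75  54  66 189 200
  121  74 107]
 [107  72  76  75  74  79  73  75  72  73  73  71  73  73  70  68  57  52
   50  75  91]
 [106  75  53  45  45  46  69  73  44  47 153  85  49  75  62  62  62  66
   70  77 110]
 [104  56  43  46  46  40  58  77  43 127 198 188  55  78  48 152 198 197
  145  72 108]
 [ 99  69  47  41  93  49  68  73  82 196 198 198 155  74  48 165 199 199
  151  71 108]
 [100  77  76  75  70  74  74  74  49  47  44  46  49  74  51  68  92 121
   91  71 115]
 [104  98  99  93  89  84  79  79  80  78  76  75  72  73  75  73  76  75
   76  76 112]]
```

```bash
python3 -m creep '[{"slide":[0,0,-3.5],"angular":[0,0,0],"claw":1},{"slide":[0,0,-3.5],"angular":[0,0,0],"claw":1},{"slide":[0,0,-3.5],"angular":[0,0,0],"claw":1},{"slide":[2.7,-2.7,0],"angular":[0,0,0],"claw":1},{"slide":[2.7,-2.7,0],"angular":[0,0,0],"claw":1},{"slide":[2.7,-2.7,0],"angular":[0,0,0],"claw":1},{"slide":[2.7,-2.7,0],"angular":[0,0,0],"claw":1},{"slide":[2.7,-2.7,0],"angular":[0,0,0],"claw":1},{"slide":[2.7,-2.7,0],"angular":[0,0,0],"claw":1},{"slide":[2.7,-2.7,0],"angular":[0,0,0],"claw":1}]' 40
python3 -m creep '[{"slide":[2.7,-2.7,0],"angular":[0,0,0],"claw":1},{"slide":[2.7,-2.7,0],"angular":[0,0,0],"claw":1},{"slide":[2.7,-2.7,0],"angular":[0,0,0],"claw":1},{"slide":[2.7,-2.7,0],"angular":[0,0,0],"claw":1},{"slide":[2.7,-2.7,0],"angular":[0,0,0],"claw":1},{"slide":[2.7,-2.7,0],"angular":[0,0,0],"claw":1},{"slide":[2.7,-2.7,0],"angular":[0,0,0],"claw":1},{"slide":[2.7,-2.7,0],"angular":[0,0,0],"claw":1},{"slide":[0,0,0],"angular":[0,0,0],"claw":1},{"slide":[0,0,0],"angular":[0,0,0],"claw":1}]'
cat >> h.py <<'E'
from scipy.spatial.transform import Rotation as R
def togo(P):
    s=manip.sense(); M=R.from_quat(s["tool_rot"]).as_matrix()
    print("t",s["t"],"tcp",np.round(s["tcp_pos"],4),"yaw",np.degrees(np.arctan2(M[1,0],M[0,0])).round(1),"tilt",M[2].round(3),"F",np.round(s["force"],1),"q",np.round(s["q"],2))
    print("slide cm",(100*M.T@(np.array(P)-s["tcp_pos"])).round(2))
E
python3 - <<'E'
from h import *
togo((.4842,-.0155,.222)); print("bottle base",plane("side",338,350,0))
E
```

```text
t: 1.08
tcp_pos: [0.3287, -0.3416, 0.3158]
tool_rot: [0.984, 0.176, 0.0, -0.0]
force: [1.4, -0.3, 1.2]
finger_gap: 1.0
gripper_force: 0.0
t: 1.92
tcp_pos: [0.4564, -0.0641, 0.3158]
tool_rot: [0.984, 0.178, -0.0, 0.0]
force: [0.2, -0.6, 0.3]
finger_gap: 1.003
gripper_force: 0.0
t 1.9167 tcp [ 0.4564 -0.0641  0.3158] yaw 20.6 tilt [-0.  0. -1.] F [ 0.2 -0.6  0.3] q [-0.38  0.18  1.68 -0.    1.28  0.83]
slide cm [ 4.31 -3.58  9.38]
bottle base [ 0.74526972 -0.25577806  0.        ]
```

```bash
python3 -m creep '[{"slide":[2.15,-1.8,0],"angular":[0,0,0],"claw":1},{"slide":[2.15,-1.8,0],"angular":[0,0,0],"claw":1},{"slide":[0,0,2],"angular":[0,0,0],"claw":1},{"slide":[0,0,0],"angular":[0,0,0],"claw":1},{"slide":[0,0,0],"angular":[0,0,0],"claw":1}]'
python3 - <<'E'
from h import *
togo((.4842,-.0155,.222))
im=viewer.snapshot("side")[110:260,220:420]; cv2.imwrite("pics/s2.png",cv2.resize(im,None,fx=4,fy=4,interpolation=cv2.INTER_CUBIC))
E
```

```text
t: 2.33
tcp_pos: [0.4828, -0.0183, 0.295]
tool_rot: [0.985, 0.175, -0.002, -0.0]
force: [0.3, 0.6, 0.2]
finger_gap: 0.999
gripper_force: 0.0
t 2.3333 tcp [ 0.4828 -0.0183  0.295 ] yaw 20.2 tilt [-0.003 -0.001 -1.   ] F [0.3 0.6 0.2] q [-0.27  0.24  1.66 -0.    1.25  0.95]
slide cm [ 0.25 -0.21  7.3 ]
```

View pics/s2.png

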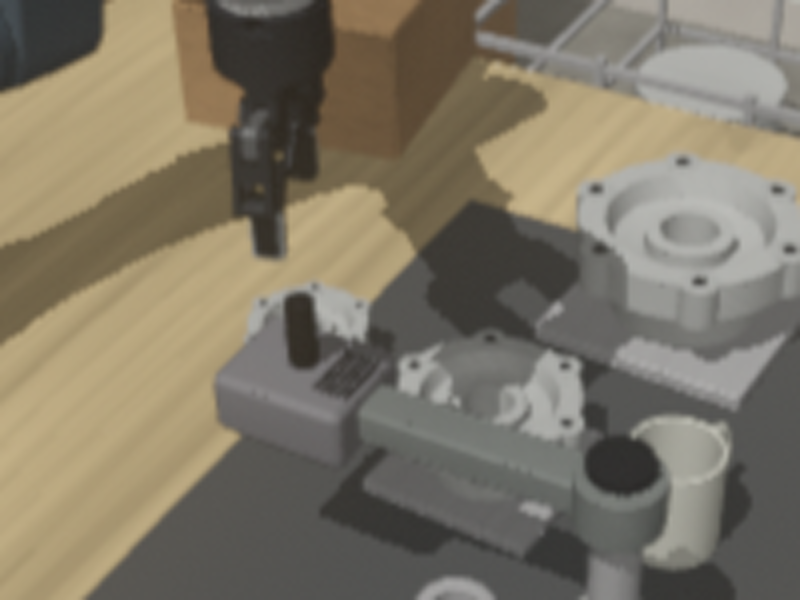

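The fingers, at (270,255) and (300,175) in the crop, straddle the post at (300,300). I'll go down and close.

```bash
python3 -m creep '[{"slide":[0.2,-0.2,2.4],"angular":[0,0,0],"claw":1},{"slide":[0,0,2.4],"angular":[0,0,0],"claw":1},{"slide":[0,0,2.4],"angular":[0,0,0],"claw":1},{"slide":[0,0,0],"angular":[0,0,0],"claw":1},{"slide":[0,0,0],"angular":[0,0,0],"claw":-1},{"slide":[0,0,0],"angular":[0,0,0],"claw":-1},{"slide":[0,0,0],"angular":[0,0,0],"claw":-1},{"slide":[0,0,0],"angular":[0,0,0],"claw":-1},{"slide":[0,0,0],"angular":[0,0,0],"claw":-1},{"slide":[0,0,0],"angular":[0,0,0],"claw":-1}]' 40
python3 -m creep '[{"slide":[0,0,0],"angular":[0,0,0],"claw":-1},{"slide":[0,0,0],"angular":[0,0,0],"claw":-1},{"slide":[0,0,0],"angular":[0,0,0],"claw":-1},{"slide":[0,0,0],"angular":[0,0,0],"claw":-1}]'
python3 -c "
from h import *
togo((.5455,.1457,.222))"
```

```text
t: 3.22
tcp_pos: [0.4856, -0.0147, 0.2251]
tool_rot: [0.984, 0.176, 0.001, 0.0]
force: [-1.4, 0.2, 5.0]
finger_gap: 0.237
gripper_force: 38.9
t: 3.55
tcp_pos: [0.4856, -0.0148, 0.2251]
tool_rot: [0.984, 0.176, 0.001, 0.0]
force: [-1.3, 0.8, 5.8]
finger_gap: 0.237
gripper_force: 39.0
t 3.55 tcp [ 0.4856 -0.0148  0.2251] yaw 20.3 tilt [ 0.001  0.001 -1.   ] F [-1.3  0.8  5.8] q [-0.26  0.32  1.76  0.    1.06  0.96]
slide cm [ 11.18 -12.98   0.31]
```

```bash
python3 -m creep '[{"slide":[0.55,-1.33,0],"angular":[0,0,0.06],"claw":-1},{"slide":[0.55,-1.33,0],"angular":[0,0,0.06],"claw":-1},{"slide":[0.55,-1.33,0],"angular":[0,0,0.06],"claw":-1},{"slide":[0.55,-1.33,0],"angular":[0,0,0.06],"claw":-1},{"slide":[0.55,-1.33,0],"angular":[0,0,0.06],"claw":-1},{"slide":[0,0,0],"angular":[0,0,0],"claw":-1}]'
python3 -c "
from h import *
togo((.5455,.1457,.222))"
```

```text
t: 4.05
tcp_pos: [0.496, 0.0582, 0.225]
tool_rot: [1.0, 0.026, -0.0, -0.001]
force: [-3.8, 3.9, 7.8]
finger_gap: 0.235
gripper_force: 39.6
t 4.05 tcp [0.496  0.0582 0.225 ] yaw 3.0 tilt [-0.    -0.002 -1.   ] F [-3.8  3.9  7.8] q [-0.11  0.34  1.72  0.    1.08  1.41]
slide cm [ 5.4  -8.47  0.31]
```

```bash
python3 -m creep '[{"slide":[0.55,-1.33,0],"angular":[0,0,0.06],"claw":-1},{"slide":[0.55,-1.33,0],"angular":[0,0,0.06],"claw":-1},{"slide":[0.55,-1.33,0],"angular":[0,0,0.06],"claw":-1},{"slide":[0.55,-1.33,0],"angular":[0,0,0.06],"claw":-1},{"slide":[0.55,-1.33,0],"angular":[0,0,0.06],"claw":-1},{"slide":[0.55,-1.33,0],"angular":[0,0,0.06],"claw":-1},{"slide":[0,0,0],"angular":[0,0,0],"claw":-1},{"slide":[0,0,0],"angular":[0,0,0],"claw":-1},{"slide":[0,0,0],"angular":[0,0,0],"claw":-1}]'
python3 -c "
from h import *
togo((.5455,.1457,.222))"
```

```text
t: 4.8
tcp_pos: [0.536, 0.135, 0.2251]
tool_rot: [0.988, -0.153, -0.001, -0.003]
force: [-3.3, 6.6, 7.0]
finger_gap: 0.234
gripper_force: 39.9
t 4.8 tcp [0.536  0.135  0.2251] yaw -17.6 tilt [-0.002 -0.005 -1.   ] F [-3.3  6.6  7. ] q [0.04 0.41 1.6  0.01 1.13 1.92]
slide cm [ 0.58 -1.31  0.31]
```

Exactly one more step.

```bash
python3 -m creep '[{"slide":[0.57,-1.36,0],"angular":[0,0,0.06],"claw":-1},{"slide":[0,0,0],"angular":[0,0,0],"claw":-1},{"slide":[0,0,0],"angular":[0,0,0],"claw":-1},{"slide":[0,0,0],"angular":[0,0,0],"claw":-1}]'
python3 -c "
from h import *
togo((.5455,.1457,.222))"
python3 -m creep '[{"slide":[0,0,0],"angular":[0,0,0],"claw":1},{"slide":[0,0,0],"angular":[0,0,0],"claw":1},{"slide":[0,0,0],"angular":[0,0,0],"claw":1},{"slide":[0,0,0],"angular":[0,0,0],"claw":1},{"slide":[0,0,0],"angular":[0,0,0],"claw":1},{"slide":[0,0,-3],"angular":[0,0,0],"claw":1},{"slide":[0,0,-3],"angular":[0,0,0],"claw":1},{"slide":[0,0,-3],"angular":[0,0,0],"claw":1},{"slide":[0,0,0],"angular":[0,0,0],"claw":1},{"slide":[0,0,0],"angular":[0,0,0],"claw":1}]'
python3 - <<'E'
from h import *
togo((.633,-.279,.312))
for n in("side","top"): cv2.imwrite(f"pics/{n}3.png",viewer.snapshot(n))
im=cv2.imread("pics/side3.png")[140:290,250:450]; cv2.imwrite("pics/s3.png",cv2.resize(im,None,fx=4,fy=4,interpolation=cv2.INTER_CUBIC))
E
```

```text
t: 5.13
tcp_pos: [0.5451, 0.146, 0.2251]
tool_rot: [0.983, -0.182, -0.001, -0.002]
force: [-3.6, 6.2, 6.8]
finger_gap: 0.239
gripper_force: 40.2
t 5.1333 tcp [0.5451 0.146  0.2251] yaw -21.0 tilt [-0.003 -0.004 -1.   ] F [-3.6  6.2  6.8] q [0.06 0.43 1.57 0.01 1.14 2.  ]
slide cm [0.05 0.01 0.31]
t: 5.97
tcp_pos: [0.5476, 0.143, 0.3159]
tool_rot: [0.983, -0.182, 0.002, -0.001]
force: [-0.9, 0.6, -0.3]
finger_gap: 1.003
gripper_force: 0.0
t 5.9667 tcp [0.5476 0.143  0.3159] yaw -21.0 tilt [ 0.005 -0.002 -1.   ] F [-0.9  0.6 -0.3] q [ 0.06  0.34  1.45 -0.    1.35  2.  ]
slide cm [23.09 36.34  0.42]
```

View pics/s3.png

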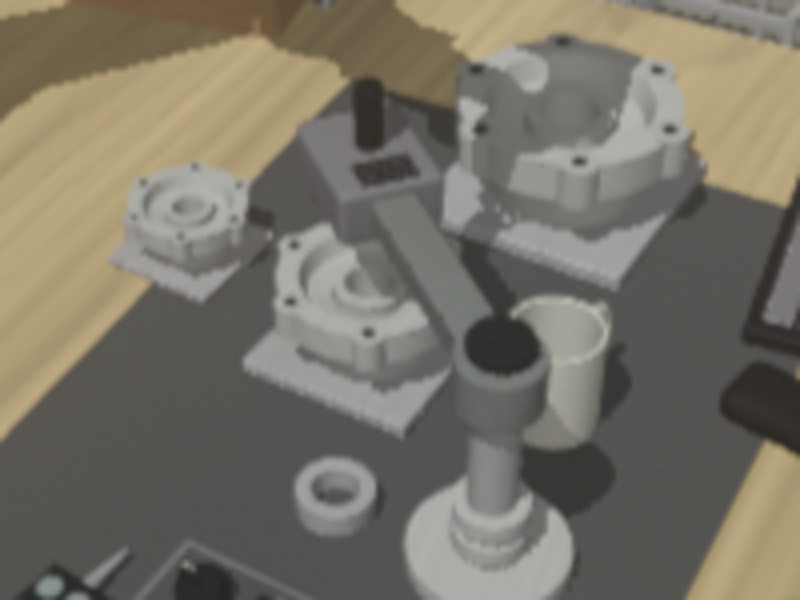

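The head now stands over the middle casting. The post top is at full-picture (342,162), its base centre at (342.5,175.5).

```bash
python3 - <<'E'
from h import *
print(plane("side",341.9,161.9,.26),plane("side",342.4,175,.205))
print("bore",plane("side",343.3,210.6,.072))
E
```

```text
[0.54670075 0.13881691 0.26      ] [0.54231414 0.15009819 0.205     ]
bore [0.54824844 0.14483799 0.072     ]
```

```bash
python3 -m creep '[{"slide":[2.1,3.3,0],"angular":[0,0,0],"claw":-1},{"slide":[2.1,3.3,0],"angular":[0,0,0],"claw":-1},{"slide":[2.1,3.3,0],"angular":[0,0,0],"claw":-1},{"slide":[2.1,3.3,0],"angular":[0,0,0],"claw":-1},{"slide":[2.1,3.3,0],"angular":[0,0,0],"claw":-1},{"slide":[2.1,3.3,0],"angular":[0,0,0],"claw":-1},{"slide":[2.1,3.3,0],"angular":[0,0,0],"claw":-1},{"slide":[2.1,3.3,0],"angular":[0,0,0],"claw":-1},{"slide":[2.1,3.3,0],"angular":[0,0,0],"claw":-1},{"slide":[2.1,3.3,0],"angular":[0,0,0],"claw":-1}]'
python3 -m creep '[{"slide":[2.1,3.3,0],"angular":[0,0,0],"claw":-1},{"slide":[0,0,4],"angular":[0,0,0],"claw":-1},{"slide":[0,0,4],"angular":[0,0,0],"claw":-1},{"slide":[0,0,4],"angular":[0,0,0],"claw":-1},{"slide":[0,0,4],"angular":[0,0,0],"claw":-1},{"slide":[0,0,4],"angular":[0,0,0],"claw":-1},{"slide":[0,0,0],"angular":[0,0,0],"claw":-1},{"slide":[0,0,0],"angular":[0,0,0],"claw":-1}]'
python3 -c "
from h import *
togo((.633,-.279,.0505))"
```

```text
t: 6.9
tcp_pos: [0.6234, -0.2417, 0.3113]
tool_rot: [0.983, -0.182, -0.002, -0.001]
force: [0.5, -0.0, 0.4]
finger_gap: 0.001
gripper_force: 0.0
t: 7.57
tcp_pos: [0.6293, -0.2769, 0.1096]
tool_rot: [0.983, -0.182, -0.004, -0.002]
force: [0.3, -0.4, 0.5]
finger_gap: -0.0
gripper_force: 0.0
t 7.5667 tcp [ 0.6293 -0.2769  0.1096] yaw -21.0 tilt [-0.009 -0.002 -1.   ] F [ 0.3 -0.4  0.5] q [-0.58  0.73  1.34 -0.    1.09  1.36]
slide cm [0.48 0.08 5.91]
```

```bash
python3 -m creep '[{"slide":[0.45,0.1,2.5],"angular":[0,0,0],"claw":-1},{"slide":[0,0,2.4],"angular":[0,0,0],"claw":-1},{"slide":[0,0,0],"angular":[0,0,0],"claw":-1},{"slide":[0,0,0],"angular":[0,0,0],"claw":-1}]'
python3 - <<'E'
from h import *
togo((.633,-.279,.0505))
im=viewer.snapshot("side")[230:380,220:420]; cv2.imwrite("pics/s4.png",cv2.resize(im,None,fx=4,fy=4,interpolation=cv2.INTER_CUBIC))
E
```

```text
t: 7.9
tcp_pos: [0.6365, -0.2814, 0.0664]
tool_rot: [0.983, -0.182, 0.001, 0.0]
force: [1.2, 0.2, 0.8]
finger_gap: -0.001
gripper_force: 0.0
t 7.9 tcp [ 0.6365 -0.2814  0.0664] yaw -21.0 tilt [ 0.001  0.    -1.   ] F [1.2 0.2 0.8] q [-0.58  0.79  1.35 -0.    1.01  1.36]
slide cm [-0.41 -0.1   1.59]
```

View pics/s4.png

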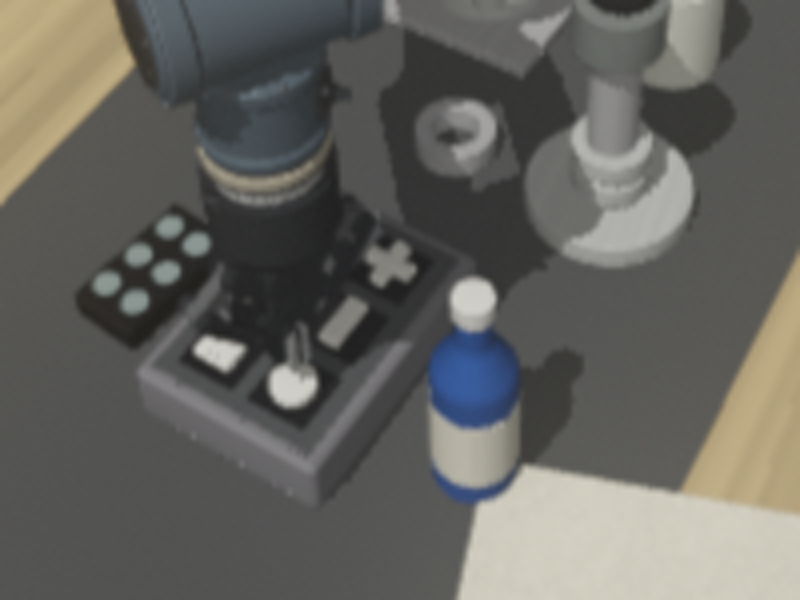

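The thin shut fingertips (298,370) hang about 10 mm above the round key (292,385). I'll press gradually.

```bash
python3 -m creep '[{"slide":[-0.25,-0.1,0.6],"angular":[0,0,0],"claw":-1},{"slide":[0,0,0.5],"angular":[0,0,0],"claw":-1},{"slide":[0,0,0.3],"angular":[0,0,0],"claw":-1},{"slide":[0,0,0.2],"angular":[0,0,0],"claw":-1},{"slide":[0,0,0],"angular":[0,0,0],"claw":-1},{"slide":[0,0,0],"angular":[0,0,0],"claw":-1},{"slide":[0,0,0],"angular":[0,0,0],"claw":-1}]'
python3 -c "
from h import *
togo((.633,-.279,.0500))"
```

```text
t: 8.53
tcp_pos: [0.634, -0.2793, 0.0489]
tool_rot: [0.983, -0.182, 0.0, 0.0]
force: [0.2, -0.1, -0.1]
finger_gap: -0.004
gripper_force: 0.0
t 8.5333 tcp [ 0.634  -0.2793  0.0489] yaw -21.0 tilt [ 0.  0. -1.] F [ 0.2 -0.1 -0.1] q [-0.58  0.81  1.36 -0.    0.97  1.36]
slide cm [-0.11  0.01 -0.11]
```

```bash
python3 - <<'E'
from h import *
for a,b in(((428.97,175.56),(292.9,325.26)),((410.25,174.23),(305.1,309.84)),((409.75,192.7),(288.1,301.2)),((428.45,193.95),(275.35,315.65)),((391.5,173.07),(316.9,295.16))): print(tri(a,b))
print("tip proj",proj("side",manip.sense()["tcp_pos"]))
im=viewer.snapshot("side")[280:355,250:350]; cv2.imwrite("pics/s5.png",cv2.resize(im,None,fx=8,fy=8,interpolation=cv2.INTER_CUBIC))
E
```

```text
(array([ 0.63301369, -0.27893634,  0.05450547]), np.float64(0.000973521744929995))
(array([ 0.6355298 , -0.22513145,  0.05431134]), np.float64(0.0021207313576692404))
(array([ 0.58179035, -0.22265022,  0.05319574]), np.float64(0.001563908719846732))
(array([ 0.57894758, -0.27611061,  0.054335  ]), np.float64(0.001416423770369534))
(array([ 0.63804324, -0.17079936,  0.05428463]), np.float64(0.0018930206841407192))
tip proj (np.float64(293.5239481830796), np.float64(326.8803736366))
```

View pics/s5.png

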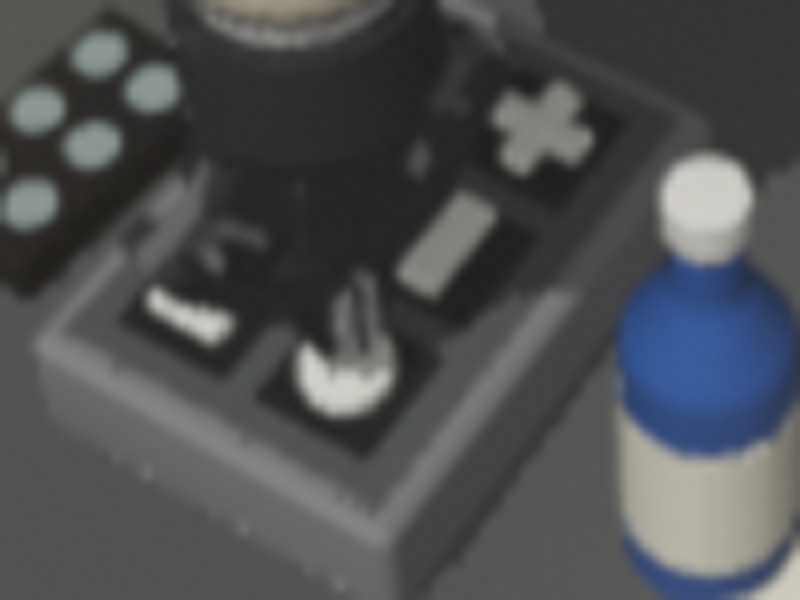

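```bash
for i in 1; do python3 -m creep '[{"slide":[0,0,0.15],"angular":[0,0,0],"claw":-1},{"slide":[0,0,0],"angular":[0,0,0],"claw":-1},{"slide":[0,0,0],"angular":[0,0,0],"claw":-1}]'; done
python3 -m creep '[{"slide":[0,0,0.15],"angular":[0,0,0],"claw":-1},{"slide":[0,0,0],"angular":[0,0,0],"claw":-1},{"slide":[0,0,0],"angular":[0,0,0],"claw":-1}]' | grep -E "tcp|force"
```

```text
t: 8.83
tcp_pos: [0.6339, -0.2792, 0.0472]
tool_rot: [0.983, -0.182, -0.0, -0.0]
force: [-0.2, 1.1, 0.8]
finger_gap: -0.0
gripper_force: 0.0
tcp_pos: [0.6338, -0.2792, 0.0457]
force: [0.8, -0.5, 0.2]
gripper_force: 0.0
```

```bash
python3 - <<'E'
from h import *
s=manip.sense(); print(s["force"],s["tau"],s["tcp_pos"])
im=viewer.snapshot("side"); a=cv2.imread("pics/side0.png")[280:355,250:350]
b=im[280:355,250:350]; cv2.imwrite("pics/s6.png",cv2.resize(np.hstack([a[25:70,5:65],b[25:70,5:65]]),None,fx=6.6,fy=6.6,interpolation=cv2.INTER_CUBIC))
E
```

```text
[ 0.75296175 -0.45701491  0.15150704] [-5.57664302e-03 -5.23695409e+01 -1.43928614e+01 -2.22975063e-04
 -5.09262554e-04 -1.60116178e-05] [ 0.63383366 -0.27916404  0.04565824]
```

View pics/s6.png

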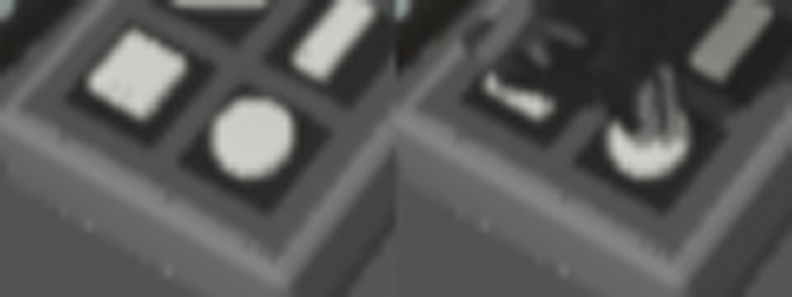

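The key cap's lower edge hasn't moved between the two pictures (row ~180), so the tips are still above it. I'll keep creeping down, watching the force.

```bash
python3 -m creep '[{"slide":[0,0,0.15],"angular":[0,0,0],"claw":-1},{"slide":[0,0,0],"angular":[0,0,0],"claw":-1},{"slide":[0,0,0],"angular":[0,0,0],"claw":-1}]' | grep -E "tcp|^force"
python3 -m creep '[{"slide":[0,0,0.15],"angular":[0,0,0],"claw":-1},{"slide":[0,0,0],"angular":[0,0,0],"claw":-1},{"slide":[0,0,0],"angular":[0,0,0],"claw":-1}]' | grep -E "tcp|^force"
python3 -m creep '[{"slide":[0,0,0.15],"angular":[0,0,0],"claw":-1},{"slide":[0,0,0],"angular":[0,0,0],"claw":-1},{"slide":[0,0,0],"angular":[0,0,0],"claw":-1}]' | grep -E "tcp|^force"
```

```text
tcp_pos: [0.6339, -0.2791, 0.0442]
force: [-0.4, -0.0, -0.2]
tcp_pos: [0.6338, -0.2792, 0.0427]
force: [-0.6, -0.3, 1.0]
tcp_pos: [0.6338, -0.2792, 0.0412]
force: [-0.1, -0.5, 0.3]
```

```bash
python3 - <<'E'
from h import *
a=cv2.imread("pics/side0.png").max(2); b=viewer.snapshot("side").max(2)
np.set_printoptions(linewidth=220)
print(a[314:338,282:306]); print(b[314:338,282:306])
s=manip.sense(); print(s["tcp_pos"],proj("side",s["tcp_pos"]))
E
```

```text
[[158  75  45  48  55  71  80  82  83  82  83  82  74  58  49  46  52 108 178 196 204 205 193 152]
 [155  75  44  43  46  59  80  83  84  82  82  82  81  74  64  57  48  68 120 161 185 192 167 110]
 [114  59  44  45  51  69  81  83  83  81  81  82  82  82  80  74  65  59  65  94 131 148 122  67]
 [ 72  46  43  47  63  79  82  82  79  72  70  76  82  84  84  83  79  75  67  62  68  80  75  50]
 [ 48  44  46  59  75  82  84  79  67  53  51  62  73  80  81  83  83  83  80  75  66  55  50  46]
 [ 44  46  56  74  82  83  79  68  60  72  80  81  84  87  79  74  82  82  83  83  79  70  63  53]
 [ 45  54  70  81  83  81  73  74 116 153 160 159 158 153 123  86  73  74  82  82  83  82  79  69]
 [ 52  70  81  83  82  77  82 125 173 197 200 200 199 196 178 151  97  61  68  74  82  83  83  80]
 [ 67  80  83  83  80  89 139 176 199 203 203 203 203 203 200 193 155  73  50  55  71  82  82  82]
 [ 79  83  83  80  75 119 184 201 204 204 204 204 204 204 203 202 186  96  47  47  55  70  77  82]
 [ 82  83  80  68  72 138 199 205 205 205 205 204 204 204 204 203 192 107  48  44  46  50  61  74]
 [ 83  81  
[... 3055 characters left out ...]
87]
 [ 82  83  81  70  62  52  44  45  54  70  72  70  63  52  45  42  44  56  75  83  84  85  85  93]
 [ 85  85  85  83  80  69  55  47  43  42  43  43  42  42  43  41  50  70  82  84  85  86  93 107]
 [ 91  87  85  84  84  81  74  64  56  46  43  42  42  42  43  49  67  82  84  84  85  89 107 119]
 [106  99  90  85  84  83  83  81  75  65  56  48  45  41  47  62  80  83  84  85  87  96 116 120]
 [122 116 106  92  85  83  85  84  83  80  74  64  51  48  59  76  83  84  85  87  97 110 120 117]
 [128 125 120 110 101  93  87  85  83  83  83  79  70  67  76  82  84  85  86  94 112 120 119 113]]
[ 0.63386941 -0.27919607  0.04123497] (np.float64(293.7167599943147), np.float64(328.65711142752724))
```

```bash
python3 -m creep '[{"slide":[0,0,0.15],"angular":[0,0,0],"claw":-1},{"slide":[0,0,0],"angular":[0,0,0],"claw":-1},{"slide":[0,0,0],"angular":[0,0,0],"claw":-1}]' | grep -E "tcp|^force"
python3 -m creep '[{"slide":[0,0,0.15],"angular":[0,0,0],"claw":-1},{"slide":[0,0,0],"angular":[0,0,0],"claw":-1},{"slide":[0,0,0],"angular":[0,0,0],"claw":-1}]' | grep -E "tcp|^force"
python3 - <<'E'
from h import *
b=viewer.snapshot("side").max(2)
np.set_printoptions(linewidth=220)
print(b[322:334,286:302])
print([ (k,np.round(v,2)) for k,v in manip.sense().items() if k in("ft_torque","finger_gap","gripper_force")])
E
```

```text
tcp_pos: [0.6338, -0.2792, 0.0397]
force: [0.2, -0.1, -0.4]
tcp_pos: [0.6338, -0.2792, 0.0382]
force: [-0.2, -1.2, -0.7]
[[ 46  38  36  37  40  68 110 102  87  64  93  83  63  40  37  43]
 [ 51  39  38  37  39  58  95 104  94  67  97  97  97  56  36  35]
 [ 50  57  52  39  40  50  81 105  95  66  95 108 116  71  39  34]
 [ 59  93  99  60  41  47  77 107  97  64  88 110 122  75  40  36]
 [ 67 123 158 105  61  55  80 110  99  81 106 131 144  81  41  39]
 [ 64 130 184 140 112 105 108 123 118 130 163 166 153  77  43  42]
 [ 53 109 170 173 174 172 170 172 171 179 192 171 122  59  43  44]
 [ 43  69 134 190 198 202 203 203 200 191 175 130  86  48  43  49]
 [ 42  48  94 155 174 194 195 194 184 158 131  79  50  44  49  67]
 [ 43  42  51  79 117 154 152 149 136 106  79  49  43  46  62  81]
 [ 61  50  43  44  55  71  72  71  63  52  46  43  43  55  74  83]
 [ 80  69  56  47  44  42  42  43  41  43  42  43  51  70  82  85]]
[('ft_torque', array([ 0.03, -0.02, -0.01])), ('gripper_force', np.float64(0.0)), ('finger_gap', np.float64(-0.0))]
```

```bash
python3 -m creep '[{"slide":[0,0,0.15],"angular":[0,0,0],"claw":-1},{"slide":[0,0,0],"angular":[0,0,0],"claw":-1},{"slide":[0,0,0],"angular":[0,0,0],"claw":-1}]' | grep -E "tcp|^force"
python3 -m creep '[{"slide":[0,0,0.15],"angular":[0,0,0],"claw":-1},{"slide":[0,0,0],"angular":[0,0,0],"claw":-1},{"slide":[0,0,0],"angular":[0,0,0],"claw":-1}]' | grep -E "tcp|^force"
python3 -m creep '[{"slide":[0,0,0.15],"angular":[0,0,0],"claw":-1},{"slide":[0,0,0],"angular":[0,0,0],"claw":-1},{"slide":[0,0,0],"angular":[0,0,0],"claw":-1}]' | grep -E "tcp|^force"
python3 - <<'E'
from h import *
b=viewer.snapshot("side").max(2)
np.set_printoptions(linewidth=220)
print(b[322:334,286:302])
E
```

```text
tcp_pos: [0.6338, -0.2792, 0.0367]
force: [-0.3, -0.1, -0.2]
tcp_pos: [0.6341, -0.2793, 0.0355]
force: [0.2, -0.7, 2.0]
tcp_pos: [0.6342, -0.2794, 0.0341]
force: [-0.5, -0.2, 2.8]
[[ 40  39  35  38  41  57  91  96  84  64  94  86  49  37  38  42]
 [ 38  36  36  38  39  55  90 104  94  64  91  95  68  49  35  34]
 [ 38  38  39  36  38  48  77 105  95  64  88 102  98  67  37  35]
 [ 44  55  61  41  39  47  76 107  97  66  84 109 118  74  40  36]
 [ 49  75  95  60  41  46  75 109  98  70  89 128 148  89  41  38]
 [ 49  84 122 104  61  49  77 111 101  91 132 167 166  92  44  41]
 [ 49  92 150 162 114  92 107 123 120 133 176 183 140  66  42  44]
 [ 46  88 155 186 169 167 169 165 171 174 184 161 100  50  43  50]
 [ 42  59 109 158 181 195 194 188 190 178 147 115  64  45  49  65]
 [ 44  44  57  93 133 158 161 159 151 130  89  57  45  46  62  80]
 [ 62  51  45  47  63  83  93  95  87  63  47  42  44  57  75  83]
 [ 80  69  55  47  43  45  48  48  47  43  41  43  50  71  82  84]]
```

Contact came at about z=.0365, so the real tips sit ~19 mm higher than the reported TCP. I'll press on to the bottom.

```bash
python3 -m creep '[{"slide":[0,0,0.2],"angular":[0,0,0],"claw":-1},{"slide":[0,0,0.12],"angular":[0,0,0],"claw":-1},{"slide":[0,0,0],"angular":[0,0,0],"claw":-1},{"slide":[0,0,0],"angular":[0,0,0],"claw":-1}]' | grep -E "tcp|^force"
python3 -m creep '[{"slide":[0,0,0.08],"angular":[0,0,0],"claw":-1},{"slide":[0,0,0],"angular":[0,0,0],"claw":-1},{"slide":[0,0,0],"angular":[0,0,0],"claw":-1}]' | grep -E "tcp|^force"
```

```text
tcp_pos: [0.6341, -0.2794, 0.0308]
force: [-0.9, 0.2, 4.7]
tcp_pos: [0.6341, -0.2794, 0.03]
force: [-0.3, 0.5, 4.6]
```

```bash
python3 -m creep '[{"slide":[0,0,0.1],"angular":[0,0,0],"claw":-1},{"slide":[0,0,0],"angular":[0,0,0],"claw":-1},{"slide":[0,0,0],"angular":[0,0,0],"claw":-1}]' | grep -E "tcp|^force"
python3 -c "
from h import *
b=viewer.snapshot('side').max(2)
np.set_printoptions(linewidth=220)
print(b[326:336,286:302])
togo((.6355,-.2252,.046))"
```

```text
tcp_pos: [0.6341, -0.2794, 0.0296]
force: [-1.0, 0.3, 7.4]
[[ 37  46  58  42  38  45  75 109  97  69  80 105 112  80  43  38]
 [ 44  69 101  68  42  44  73 111  98  74  80 108 115  80  44  42]
 [ 48  97 152 114  63  52  77 114 100  81 100 126 132  72  43  43]
 [ 49 101 167 164 118 107 107 124 115 119 158 156 137  65  43  49]
 [ 43  68 127 174 168 172 168 164 167 169 186 152  90  48  50  67]
 [ 43  45  73 126 165 179 181 177 178 169 153  89  49  45  61  80]
 [ 62  52  46  58  81  99 117 127 108  86  70  47  44  56  74  83]
 [ 79  69  56  47  45  46  53  57  50  44  43  42  52  70  82  84]
 [ 84  80  74  65  57  48  42  42  41  42  42  50  67  81  84  85]
 [ 84  82  81  80  74  65  55  47  43  42  45  62  79  83  84  85]]
t 12.1667 tcp [ 0.6342 -0.2794  0.0296] yaw -21.0 tilt [ 0.001  0.    -1.   ] F [-1.1  0.2  7.3] q [-0.58  0.83  1.37 -0.    0.94  1.36]
slide cm [-1.82 -5.11 -1.64]
```

The hard stop is at about z=.0297, so the round key is fully down. Next, release and go to the bar key.

```bash
python3 -m creep '[{"slide":[0,0,-1.5],"angular":[0,0,0],"claw":-1},{"slide":[0,0,-1.5],"angular":[0,0,0],"claw":-1},{"slide":[0,0,0],"angular":[0,0,0],"claw":-1},{"slide":[-0.9,-2.55,0],"angular":[0,0,0],"claw":-1},{"slide":[-0.9,-2.55,0],"angular":[0,0,0],"claw":-1},{"slide":[0,0,0],"angular":[0,0,0],"claw":-1},{"slide":[0,0,0],"angular":[0,0,0],"claw":-1},{"slide":[0,0,0],"angular":[0,0,0],"claw":-1}]' | grep -E "tcp|^force"
python3 -c "
from h import *
togo((.6355,-.2252,.0295))"
```

```text
tcp_pos: [0.6351, -0.2252, 0.0578]
force: [1.3, -0.3, -0.4]
t 12.8333 tcp [ 0.6351 -0.2252  0.0578] yaw -20.9 tilt [-0.001  0.    -1.   ] F [ 1.3 -0.3 -0.4] q [-0.51  0.77  1.41 -0.    0.96  1.43]
slide cm [ 0.04 -0.01  2.83]
```

```bash
python3 -m creep '[{"slide":[0,0,1.2],"angular":[0,0,0],"claw":-1},{"slide":[0,0,0.7],"angular":[0,0,0],"claw":-1},{"slide":[0,0,0.3],"angular":[0,0,0],"claw":-1},{"slide":[0,0,0.3],"angular":[0,0,0],"claw":-1},{"slide":[0,0,0.2],"angular":[0,0,0],"claw":-1},{"slide":[0,0,0.1],"angular":[0,0,0],"claw":-1},{"slide":[0,0,0],"angular":[0,0,0],"claw":-1},{"slide":[0,0,0],"angular":[0,0,0],"claw":-1}]' | grep -E "tcp|^force"
python3 -c "
from h import *
togo((.6355,-.2252,.0295))"
```

```text
tcp_pos: [0.6353, -0.2255, 0.0313]
force: [-3.5, -0.3, 3.5]
t 13.5 tcp [ 0.6353 -0.2255  0.0313] yaw -21.0 tilt [ 0.  0. -1.] F [-3.5 -0.3  3.5] q [-0.51  0.81  1.42 -0.    0.91  1.43]
slide cm [ 0.01 -0.03  0.18]
```

```bash
python3 -m creep '[{"slide":[0,0,0.15],"angular":[0,0,0],"claw":-1},{"slide":[0,0,0],"angular":[0,0,0],"claw":-1},{"slide":[0,0,0],"angular":[0,0,0],"claw":-1}]' | grep -E "tcp|^force"
python3 -m creep '[{"slide":[0,0,0.08],"angular":[0,0,0],"claw":-1},{"slide":[0,0,0],"angular":[0,0,0],"claw":-1},{"slide":[0,0,0],"angular":[0,0,0],"claw":-1}]' | grep -E "tcp|^force"
```

```text
tcp_pos: [0.6356, -0.2254, 0.0297]
force: [-3.6, -1.7, 4.2]
tcp_pos: [0.6356, -0.2254, 0.0296]
force: [-4.1, -0.9, 8.6]
```

The bar key is at its stop (.0296, 8.6 N). Next is the triangle.

```bash
python3 -m creep '[{"slide":[0,0,-1.5],"angular":[0,0,0],"claw":-1},{"slide":[0,0,-1.5],"angular":[0,0,0],"claw":-1},{"slide":[0,0,0],"angular":[0,0,0],"claw":-1},{"slide":[-2.55,0.83,0],"angular":[0,0,0],"claw":-1},{"slide":[-2.55,0.83,0],"angular":[0,0,0],"claw":-1},{"slide":[0,0,0],"angular":[0,0,0],"claw":-1},{"slide":[0,0,0],"angular":[0,0,0],"claw":-1},{"slide":[0,0,0],"angular":[0,0,0],"claw":-1}]' | grep -E "tcp|^force"
python3 -c "
from h import *
togo((.5818,-.2227,.0295))"
```

```text
tcp_pos: [0.5829, -0.2227, 0.0582]
force: [0.2, 0.5, 0.2]
t 14.6667 tcp [ 0.5829 -0.2227  0.0582] yaw -21.0 tilt [ 0.002 -0.    -1.   ] F [0.2 0.5 0.2] q [-0.54  0.72  1.55  0.    0.87  1.39]
slide cm [-0.11  0.04  2.87]
```

```bash
python3 -m creep '[{"slide":[-0.1,0,1.2],"angular":[0,0,0],"claw":-1},{"slide":[0,0,0.7],"angular":[0,0,0],"claw":-1},{"slide":[0,0,0.3],"angular":[0,0,0],"claw":-1},{"slide":[0,0,0.3],"angular":[0,0,0],"claw":-1},{"slide":[0,0,0.2],"angular":[0,0,0],"claw":-1},{"slide":[0,0,0.15],"angular":[0,0,0],"claw":-1},{"slide":[0,0,0],"angular":[0,0,0],"claw":-1},{"slide":[0,0,0],"angular":[0,0,0],"claw":-1}]' | grep -E "tcp|^force"
python3 -m creep '[{"slide":[0,0,0.1],"angular":[0,0,0],"claw":-1},{"slide":[0,0,0],"angular":[0,0,0],"claw":-1},{"slide":[0,0,0],"angular":[0,0,0],"claw":-1}]' | grep -E "tcp|^force"
```

```text
tcp_pos: [0.5808, -0.2216, 0.0303]
force: [-0.6, 3.6, 4.8]
tcp_pos: [0.5808, -0.2217, 0.0296]
force: [-1.6, 2.6, 6.0]
```

```bash
python3 -m creep '[{"slide":[0,0,0.08],"angular":[0,0,0],"claw":-1},{"slide":[0,0,0],"angular":[0,0,0],"claw":-1},{"slide":[0,0,0],"angular":[0,0,0],"claw":-1}]' | grep -E "tcp|^force"
python3 -m creep '[{"slide":[0,0,-1.5],"angular":[0,0,0],"claw":-1},{"slide":[0,0,-4],"angular":[0,0,0],"claw":-1},{"slide":[0,0,-4],"angular":[0,0,0],"claw":-1},{"slide":[0,0,-4],"angular":[0,0,0],"claw":-1},{"slide":[0,0,-4],"angular":[0,0,0],"claw":-1},{"slide":[0,0,-4],"angular":[0,0,0],"claw":-1},{"slide":[0,0,-4],"angular":[0,0,0],"claw":-1},{"slide":[0,0,0],"angular":[0,0,0],"claw":-1},{"slide":[0,0,0],"angular":[0,0,0],"claw":-1},{"slide":[0,0,0],"angular":[0,0,0],"claw":-1}]' | grep -E "tcp|^force"
python3 -c "
from h import *
b=viewer.snapshot('side'); cv2.imwrite('pics/end.png',b)"
```

```text
tcp_pos: [0.5808, -0.2217, 0.0295]
force: [-2.7, 3.0, 10.2]
tcp_pos: [0.5806, -0.2222, 0.2828]
force: [-0.6, -0.3, -0.2]
```

View pics/end.png

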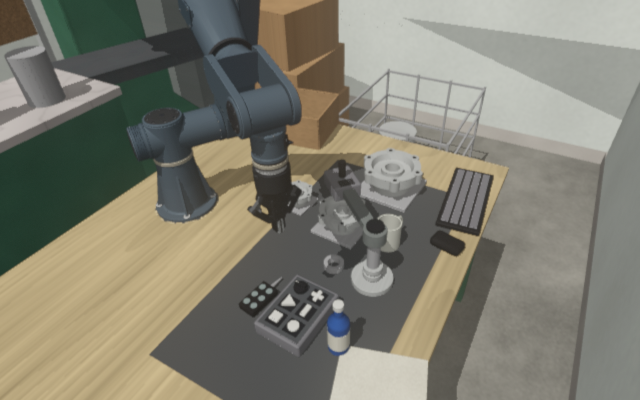

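The arm is clear, the head post is still at (342,165), all keys are up, and the bottle, mug, ring gauge and probe look undisturbed. Handing in.

```bash
python3 -c "
from station import ticket
print(ticket.sign_off())"
```

```text
the job is handed in; nothing more can be done
None
```

The job is handed in, with no verdict returned: by my measurements the lens stands about 3 mm from the bore's centre, and the round, bar and triangle keys were each pressed to their stop in that order and let up again.

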